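# Find the full tin of door fittings by feel

## Task

Three identical closed tins of metal door fittings stand on coloured coasters, and only their weight tells which is the full one: heft them one at a time, first the tin on the red coaster, then yellow, then blue, lifting each a few centimetres straight up and setting it down again (not dropping it) in the middle of its own coaster before touching the next. Then take the heaviest and hold it upright over the round cork mat, with its underside well above the tops of the model doorways, and finish while still holding it there, the other two tins standing on their own coasters (if the blue coaster's tin is the heaviest it need not be set down first). Do not tip the tins over or disturb the doorways, the paint bottle and the brush.

Things in the scene. Friction and masses are not known exactly. Their poses are not given: they have to be found in the camera images.
- tin_p_center (a point): closed round steel tin, 52 mm diameter, 60 mm tall, all three look identical; this point is its centre, half-way up (30 mm above its underside), z axis up. It stands in the middle of one of the three coasters, any one. The tins weigh between 0.12 and 0.70 kg; the heaviest is at least 0.15 kg heavier than either of the others
- tin_q_center (a point): closed round steel tin, 52 mm diameter, 60 mm tall, all three look identical; this point is its centre, half-way up (30 mm above its underside), z axis up. It stands in the middle of one of the three coasters, any one. The tins weigh between 0.12 and 0.70 kg; the heaviest is at least 0.15 kg heavier than either of the others
- tin_r_center (a point): closed round steel tin, 52 mm diameter, 60 mm tall, all three look identical; this point is its centre, half-way up (30 mm above its underside), z axis up. It stands in the middle of one of the three coasters, any one. The tins weigh between 0.12 and 0.70 kg; the heaviest is at least 0.15 kg heavier than either of the others
- coaster_red_top (a point): middle of the top face of the red round coaster, 84 mm diameter, 3 mm thick, fixed to the table; a tin stands on it at the start and hides all but its rim
- coaster_yellow_top (a point): middle of the top face of the yellow round coaster, 84 mm diameter, 3 mm thick, fixed to the table; a tin stands on it at the start and hides all but its rim
- coaster_blue_top (a point): middle of the top face of the blue round coaster, 84 mm diameter, 3 mm thick, fixed to the table; a tin stands on it at the start and hides all but its rim
- mat_top (a point): middle of the top face of the round cork mat, 120 mm diameter, 3 mm thick, fixed to the table; nothing stands on it
- doorway_shut: bystander: model stone doorway, grey, with a brown plank door nearly closed; 90 mm tall, 86 mm wide (its y), 50 mm deep (its x; the open door sticks out at most 20 mm more towards -x); loose; origin at the middle of its underside
- doorway_ajar: bystander: model stone doorway, grey, with a brown plank door standing ajar; 90 mm tall, 86 mm wide (its y), 50 mm deep (its x; the open door sticks out at most 20 mm more towards -x); loose; origin at the middle of its underside
- paint: bystander: small green paint bottle with a white label and a red cap, 32 mm diameter, 75 mm tall, loose; origin at the middle of its underside
- brush: bystander: paint brush, 170 mm long, lying flat along its x axis; loose; origin at its underside
Things that resemble listed ones, but are neither listed nor needed, are in the scene too. Leave any purple look-alike of the part that bears tin_q_center alone. There is more than one size of the part that bears coaster_red_top; the job needs the larger.

How it is judged:
By the outcome, as a careful person would: the job done as asked, in the order asked, and still so for the second after the job is handed in, while the arm keeps its last pose, push and grip.
It also fails if it takes over 72 s, if anything falls off the work surface, if the arm or the gripper's body presses on something with over 40 N, if the wrist force passes 120 N, or if a joint passes its speed limit or range.

## Robot

A 6-joint arm with a two-finger parallel gripper is mounted at the origin on the work surface. World frame = base frame: x ahead of the robot, y to its left, z up, the work surface at z = 0. Lengths are in m, angles in rad, forces in N, time in s.
With the tool pointing down it reaches from about 0.275 to 0.85 m from the base axis. Payload 5.2 kg.
Tool frame: the origin (TCP) lies midway between the tips of the shut fingers; the grasp point (between the pads) lies 19 mm behind it; z points along the fingers, x is the direction in which the jaws open and shut, and the axes are right-handed (so a half turn about z gives the same grasp; the last joint's range is limited). The gripper opens to 85 mm and grips with 20 to 120 N. Pads are 22 mm wide; open, the fingers measure 114 mm over their backs; the gripper's body (76 mm by 85 mm) begins 54 mm behind the grasp point. The pads swing forward as they close: fully open they stand 13 mm farther back than shut.
Start: joints at [1.109, 0.259, 1.535, -0, 1.348, -0.203], TCP at [0.141, 0.532, 0.231] pointing down, gripper open.
Joint ranges: [-3.14, 3.14], [-0.91, 2.08], [0.19, 2.58], [-1.22, 4.36], [0.22, 2.71], [-3.12, 3.12]. Speed limits (rad/s): [2.57, 2.57, 3.14, 3.14, 3.14, 3.14].

## Interface

Orientations are given as [roll, pitch, yaw] about the fixed x, y, z axes, in that order (R = Rz(yaw) Ry(pitch) Rx(roll)).
In Python, from cell import * gives the robot as it stands.
- The arm moves only by the tool step_arm, never from a script. Its argument "motion" is a list of rows, each an object of numbers: "dx", "dy", "dz": the shift along the tool's x, y, z in cm; "roll": the turn about the tool's z in rad; "fingers": the opening, from -1 (shut) to 1 (fully open), so that 0 is half open. In form: [{"dx": .., "dy": .., "dz": .., "roll": .., "fingers": ..}, ...]. A call has 1 to 20 rows; each row is the pose to reach, as a shift and turn from the pose commanded when the call began, along the tool's axes at that moment; what a row does not reach only later rows make up. A row lasts 1/10 s, in which the tool goes at most 50 mm and 8.59 degrees, less where a joint would pass 70% of its speed; a pose out of reach is approached as far as the arm can. A call with a gripper value outside its range is refused whole. The fingers move at their own pace and stop on an object; "force" is the grip in N (left out, the last holds). Time passes only in rows, so rows that repeat a pose let the fingers close. It gives the time, the measured TCP pose, the force and the opening at its end, in the units of the state.
- get_obs(): the state, without advancing time (a new reading comes with each control period).
- capture(name): name is "scene" or "top" or "wrist"; returns a dict with "frame" (480x640x3 uint8, red, green, blue), "z_map" (480x640 float32, m along the optical axis (not along the pixel's ray), 0 where there is no reading), "camera_matrix" (3x3 intrinsics, pixels), "D" ([k1, k2, p1, p2, k3] as OpenCV has them; the pictures are not rectified), "extrinsics" (4x4, takes a point from camera to world coordinates). Camera axes: x right, y down, z forward; pixel columns grow to the right and rows downward; lengths in m; the calibration is good to about 2 mm. A picture is of the moment at which its call begins.
- finish_job(): hands the job in, once; it reports no verdict.
The state is a dict: "time_s": time; "q": joint angles; "joint_vel": joint speeds; "tau": joint torques, N m; "position": TCP position; "eef_rot": TCP orientation; "ft_force": force on the tool from outside, world axes, zero at the start; "torque": the same for the moment, N m; "gripper_width": finger opening in m.
Only numpy, scipy, OpenCV 4.12 (cv2) and the standard library are available. Lean on these libraries where they do the work, as an engineer would, in place of code of your own. Each camera call takes 0.05 s, during which the arm holds its last target.

## Working session

There is one attempt and no reset: what is moved stays moved. The work goes in short steps, Python scripts to look and compute and a tool call to move; the robot and the scene stay as the last step left them, time stands still between calls to the robot, and variables do not carry over. Pictures are saved under pics/ and viewed, and the job is handed in when it is done.

Besides the shell and the picture viewer there is one more tool, called after ">>>" as name([rows], argument=value, ...), one row to a line, values as JSON. step_arm: Moves the arm, as the interface text tells. Its arguments: {"type":"object","properties":{"motion":{"type":"array","items":{"type":"object","properties":{"dx":{"type":"number"},"dy":{"type":"number"},"dz":{"type":"number"},"roll":{"type":"number"},"fingers":{"type":"number"}}}},"force":{"type":"number"}},"required":["motion"]}

```bash
ls; mkdir -p pics
python3 - <<'E'
from cell import *
import cv2,numpy as np,pickle
print(get_obs())
for n in ("scene","top"):
    c=capture(n); pickle.dump(c,open(f"pics/{n}0.pkl","wb")); cv2.imwrite(f"pics/{n}0.png",c["frame"][:,:,::-1])
    print(n,c["camera_matrix"],c["D"],c["extrinsics"])
E
```

```text
pics
{'time_s': 0.0, 'q': array([ 1.10918302e+00,  2.59334599e-01,  1.53608431e+00, -3.02904927e-05,
        1.34799568e+00, -2.02793662e-01]), 'joint_vel': array([ 3.71630582e-04,  1.03304147e-03, -6.05897721e-04, -6.09928179e-05,
       -3.59305128e-05,  4.92054487e-04]), 'tau': array([ 1.21605382e-03, -4.46026289e+01, -2.90571821e+01, -2.32608454e-04,
        1.20802852e-02, -1.52631964e-05]), 'position': array([0.14051087, 0.53120229, 0.23047872]), 'eef_rot': array([-3.14125463e+00,  1.79055207e-03,  1.31198370e+00]), 'ft_force': array([-0.46845927,  1.16238315,  0.20016865]), 'torque': array([-0.02930388, -0.05624442, -0.02653072]), 'gripper_width': 0.08523014084969718}
scene [[545.20769726   0.         318.14565613]
 [  0.         545.20769726 242.13135668]
 [  0.           0.           1.        ]] [-0.01801117  0.          0.          0.          0.        ] [[ 0.01664989  0.82886717 -0.55919764  1.19200179]
 [ 0.99982112 -0.00878321  0.01675042  0.02958375]
 [ 0.00897232 -0.5593765  -0.82886514  0.93911774]
 [ 0.          0.          0.          1.        ]]
top [[565.37697728   0.         321.76931721]
 [  0.         565.37697728 243.77020066]
 [  0.           0.           1.        ]] [-0.09742176  0.          0.          0.          0.        ] [[-0.09033715 -0.97549664  0.20061282  0.35326572]
 [-0.99588898  0.08713662 -0.02474563  0.07113098]
 [ 0.00665856 -0.20202354 -0.97935803  1.17007723]
 [ 0.          0.          0.          1.        ]]
```

View pics/scene0.png

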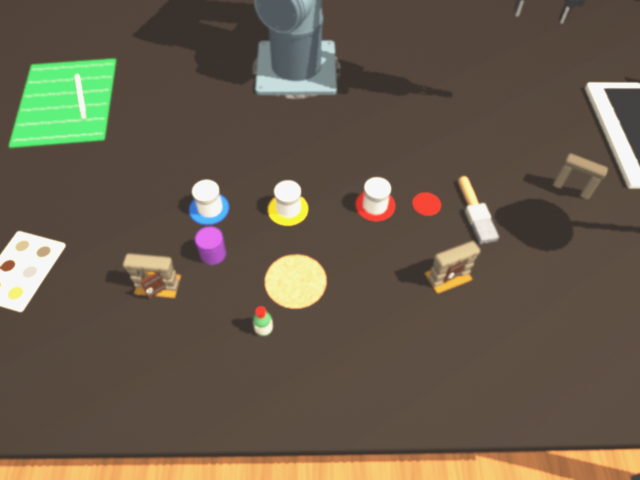

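View pics/top0.png

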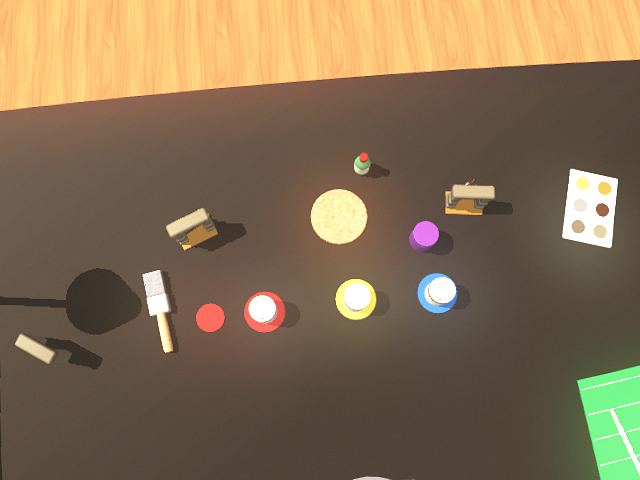

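The views show tins on blue (scene 207,200 / top 438,293), yellow (288,200 / 356,299) and red (376,196 / 265,311). They also show a purple decoy tin, a smaller red coaster, and the mat (296,281 / 339,217).

```bash
cat > h.py <<'E'
import cv2,numpy as np,pickle
def ray(c,u,v):
    p=cv2.undistortPoints(np.array([[[u,v]]],float),c["camera_matrix"],c["D"] if isinstance(c["D"],np.ndarray) else np.array(c["D"],float))[0,0]
    E=c["extrinsics"]; d=E[:3,:3]@np.array([p[0],p[1],1]); return E[:3,3],d
def atz(c,u,v,z):
    o,d=ray(c,u,v); return o+d*(z-o[2])/d[2]
def cloud(c):
    uv=np.stack(np.meshgrid(np.arange(640),np.arange(480)),-1).reshape(-1,1,2).astype(float)
    p=cv2.undistortPoints(uv,c["camera_matrix"],np.array(c["D"],float))[:,0]
    z=c["z_map"].reshape(-1).astype(float)
    P=np.c_[p*z[:,None],z]; E=c["extrinsics"]; W=P@E[:3,:3].T+E[:3,3]
    W[z==0]=np.nan
    return W.reshape(480,640,3)
def tri(rays):
    A=0;b=0
    for o,d in rays:
        d=d/np.linalg.norm(d);M=np.eye(3)-np.outer(d,d);A=A+M;b=b+M@o
    return np.linalg.solve(A,b)
E
python3 - <<'E'
from h import *
S={k:pickle.load(open(f"pics/{k}0.pkl","rb")) for k in("scene","top")}
col={"red":lambda h:((h[...,0]<8)|(h[...,0]>172))&(h[...,1]>150)&(h[...,2]>90),
"yellow":lambda h:(h[...,0]>22)&(h[...,0]<34)&(h[...,1]>180)&(h[...,2]>110),
"blue":lambda h:(h[...,0]>98)&(h[...,0]<125)&(h[...,1]>150)&(h[...,2]>90),
"mat":lambda h:(h[...,0]>14)&(h[...,0]<30)&(h[...,1]>70)&(h[...,1]<190)&(h[...,2]>150)}
for k,c in S.items():
    h=cv2.cvtColor(c["frame"],cv2.COLOR_RGB2HSV); W=cloud(c)
    for n,f in col.items():
        m=f(h).astype(np.uint8); N,L,st,ce=cv2.connectedComponentsWithStats(m)
        for i in range(1,N):
            if st[i,4]>120:
                q=W[L==i]; 
                if np.nanmedian(q[:,2])>0.05 or abs(np.nanmedian(q[:,0]))>0.8: continue
                cs,_=cv2.findContours((L==i).astype(np.uint8),cv2.RETR_EXTERNAL,cv2.CHAIN_APPROX_NONE)
                pts=np.array([atz(c,u,v,.003) for u,v in cs[0][:,0]])[:,:2].astype(np.float32)
                (x,y),r=cv2.minEnclosingCircle(pts)
                print(k,n,st[i],"circ",np.round((x,y,r),4),"z",np.round(np.nanmedian(q[:,2]),4))
    # tin tops
    for (u,v) in ({"scene":[(376,185),(288,190),(206,189)],"top":[(262,309),(357,297),(441,291)]}[k]):
        w=W[v-12:v+13,u-14:u+15].reshape(-1,3); w=w[(w[:,2]>.055)&(w[:,2]<.072)]
        print(k,"tin",(u,v),len(w),np.round(np.nanmedian(w,0),4), np.round(np.array(cv2.minEnclosingCircle(w[:,:2].astype(np.float32))[0]),4))
    def dump(rr,z0):
        pass
    # tall things
    m=(W[...,2]>.04)&(W[...,0]>.25)&(W[...,0]<.75)&(abs(W[...,1])<.4)
    N,L,st,ce=cv2.connectedComponentsWithStats(m.astype(np.uint8))
    for i in range(1,N):
        if st[i,4]>60:
            q=W[L==i]; print(k,"tall",st[i],np.round(q.min(0),3),np.round(q.max(0),3))
E
```

```text
scene red [355 192  41  30 441] circ [0.4633 0.1737 0.0445] z 0.0013
scene red [412 192  29  24 546] circ [0.4609 0.2862 0.0329] z 0.0007
scene yellow [269 198  39  28 406] circ [ 0.4729 -0.0152  0.0439] z 0.0016
scene blue [189 196  40  29 374] circ [ 0.4695 -0.1864  0.0425] z 0.0015
scene mat [459 176  20  29 258] circ [0.423  0.3843 0.0411] z 0.014
scene mat [ 265  255   62   54 2494] circ [0.6516 0.0019 0.062 ] z 0.0017
scene mat [  8 287  15  12 131] circ [ 0.6728 -0.5444  0.0135] z 0.0086
scene tin (376, 185) 399 [0.4666 0.173  0.0621] [0.4647 0.1738]
scene tin (288, 190) 424 [ 0.4744 -0.0149  0.062 ] [ 0.4709 -0.0147]
scene tin (206, 189) 431 [ 0.4705 -0.1836  0.0622] [ 0.4678 -0.1854]
scene tall [365 179  26  25 520] [0.439 0.147 0.04 ] [0.492 0.199 0.067]
scene tall [193 181  27  26 546] [ 0.441 -0.21   0.04 ] [ 0.495 -0.158  0.067]
scene tall [275 182  26  26 532] [ 0.445 -0.041  0.04 ] [0.5   0.012 0.067]
scene tall [196 227  28  27 584] [ 0.559 -0.192  0.04 ] [ 0.613 -0.141  0.064]
scene tall [432 242  48  37 982] [0.619 0.264 0.04 ] [0.672 0.349 0.093]
scene tall [ 123  
[... 844 characters left out ...]
546 [0.4621 0.1724 0.0629] [0.4628 0.1729]
top tin (357, 297) 540 [ 0.469  -0.0151  0.0633] [ 0.47   -0.0156]
top tin (441, 291) 528 [ 0.4654 -0.1847  0.0633] [ 0.4659 -0.1862]
top tall [356 157  14  13 111] [ 0.737 -0.072  0.04 ] [ 0.75  -0.044  0.079]
top tall [449 179  47  26 759] [ 0.637 -0.314  0.04 ] [ 0.688 -0.226  0.097]
top tall [166 208  47  33 744] [0.616 0.262 0.04 ] [0.67  0.349 0.096]
top tall [412 221  27  27 568] [ 0.558 -0.195  0.04 ] [ 0.61  -0.142  0.067]
top tall [428 277  27  27 581] [ 0.44  -0.211  0.04 ] [ 0.492 -0.16   0.069]
top tall [343 283  27  27 572] [ 0.444 -0.041  0.045] [0.496 0.011 0.07 ]
top tall [248 295  28  28 587] [0.437 0.147 0.041] [0.489 0.199 0.069]
```

```bash
cat >> h.py <<'E'
def plan(pos,rot,target,yaw=None):
    from scipy.spatial.transform import Rotation as Ro
    R=Ro.from_euler("xyz",rot).as_matrix()
    d=R.T@(np.array(target)-pos)*100
    cur=np.arctan2(R[1,0],R[0,0])
    print("d cm",np.round(d,2),"roll",None if yaw is None else round(float(cur-yaw),3),"yaw",cur)
E
python3 - <<'E'
from cell import *
from h import *
o=get_obs(); plan(o["position"],o["eef_rot"],(.464,.173,.17),np.pi/2)
E
```

```text
d cm [-26.34  40.44   6.09] roll -0.259 yaw 1.3120207582828791
```

>>> step_arm([
  {"dx":-1,"dy":1.5,"dz":0,"roll":0,"fingers":1},
  {"dx":-3,"dy":4.5,"dz":0,"roll":-0.05,"fingers":1},
  {"dx":-5.3,"dy":8,"dz":0,"roll":-0.1,"fingers":1},
  {"dx":-7.8,"dy":12,"dz":0.5,"roll":-0.15,"fingers":1},
  {"dx":-10.4,"dy":16,"dz":1,"roll":-0.2,"fingers":1},
  {"dx":-13,"dy":20,"dz":2,"roll":-0.259,"fingers":1},
  {"dx":-15.6,"dy":24,"dz":3,"roll":-0.259,"fingers":1},
  {"dx":-18.2,"dy":28,"dz":4,"roll":-0.259,"fingers":1},
  {"dx":-20.8,"dy":32,"dz":5,"roll":-0.259,"fingers":1},
  {"dx":-23.3,"dy":36,"dz":6,"roll":-0.259,"fingers":1},
  {"dx":-25.2,"dy":39,"dz":6.1,"roll":-0.259,"fingers":1},
  {"dx":-26.3,"dy":40.4,"dz":6.1,"roll":-0.259,"fingers":1},
  {"dx":-26.3,"dy":40.4,"dz":6.1,"roll":-0.259,"fingers":1},
  {"dx":-26.3,"dy":40.4,"dz":6.1,"roll":-0.259,"fingers":1},
])

```text
time_s: 1.5
position: [0.4635, 0.174, 0.1699]
eef_rot: [-3.14, -0.0, 1.57]
ft_force: [-0.8, -0.1, 0.9]
gripper_width: 0.0856
```

Run:
```python
from cell import *
from h import *
c=capture("wrist"); pickle.dump(c,open("pics/w1.pkl","wb")); cv2.imwrite("pics/w1.png",c["frame"][:,:,::-1])
o=get_obs(); print(o["position"],o["eef_rot"],o["ft_force"],o["q"])
W=cloud(c); m=(W[...,2]>.055)&(W[...,2]<.075)
N,L,st,ce=cv2.connectedComponentsWithStats(m.astype(np.uint8))
for i in range(1,N):
    if st[i,4]>500:
        q=W[L==i]; print(st[i],cv2.minEnclosingCircle(q[:,:2].astype(np.float32)),np.median(q[:,2]))
```

```text
[0.4631521  0.17450076 0.17002065] [-3.14042024e+00 -2.50538731e-04  1.57096919e+00] [-0.3898205   1.19273552 -0.19980569] [ 1.34240843e-01  2.13067029e-01  1.75365133e+00  4.38753788e-04
  1.17600274e+00 -1.43689748e+00]
[ 290  203   65   65 3300] ((0.4629611670970917, 0.17505080997943878), 0.02634725347161293) 0.06368213703141955
[  59  212   70   63 3285] ((0.46998146176338196, -0.012371440418064594), 0.02701035887002945) 0.06375809365287635
```

View pics/w1.png

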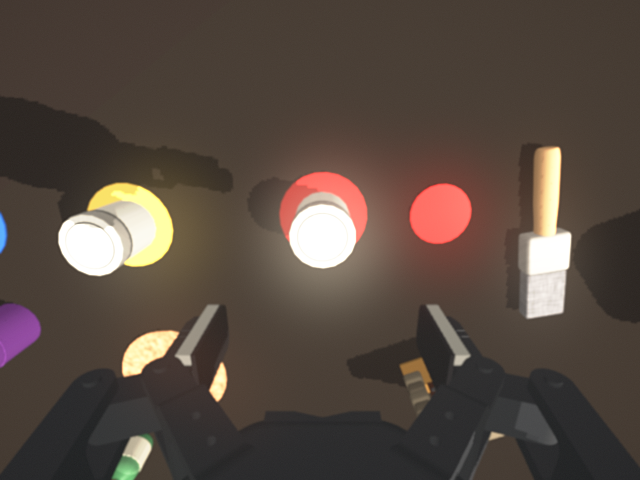

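The wrist view shows the red tin's lid at (322,235), centred on the red coaster. Its top is at 0.0635 m, which fits the stated heights. Descending.

>>> step_arm([
  {"dx":0,"dy":0,"dz":1.5,"roll":0,"fingers":1},
  {"dx":0,"dy":0,"dz":4.5,"roll":0,"fingers":1},
  {"dx":0,"dy":0,"dz":7.5,"roll":0,"fingers":1},
  {"dx":0,"dy":0,"dz":10.5,"roll":0,"fingers":1},
  {"dx":0,"dy":0,"dz":13,"roll":0,"fingers":1},
  {"dx":0,"dy":0,"dz":15,"roll":0,"fingers":1},
  {"dx":0,"dy":0,"dz":15.7,"roll":0,"fingers":1},
  {"dx":0,"dy":0,"dz":15.7,"roll":0,"fingers":1},
  {"dx":0,"dy":0,"dz":15.7,"roll":0,"fingers":1},
], force=60)

```text
time_s: 2.45
position: [0.4643, 0.1747, 0.0142]
eef_rot: [3.14, -0.0, 1.572]
ft_force: [-0.7, -0.4, -0.3]
gripper_width: 0.0854
```

>>> step_arm([
  {"dx":0,"dy":0,"dz":0,"roll":0,"fingers":0.6},
  {"dx":0,"dy":0,"dz":0,"roll":0,"fingers":0.4},
  {"dx":0,"dy":0,"dz":0,"roll":0,"fingers":0.3},
  {"dx":0,"dy":0,"dz":0,"roll":0,"fingers":0.2},
  {"dx":0,"dy":0,"dz":0,"roll":0,"fingers":0.1},
  {"dx":0,"dy":0,"dz":0,"roll":0,"fingers":-0.2},
  {"dx":0,"dy":0,"dz":0,"roll":0,"fingers":-0.2},
  {"dx":0,"dy":0,"dz":0,"roll":0,"fingers":-0.2},
  {"dx":0,"dy":0,"dz":0,"roll":0,"fingers":-0.2},
], force=60)

```text
time_s: 3.35
position: [0.4644, 0.1741, 0.0142]
eef_rot: [3.141, -0.0, 1.571]
ft_force: [-1.3, 0.3, 7.3]
gripper_width: 0.0506
```

>>> step_arm([
  {"dx":0,"dy":0,"dz":-0.3,"roll":0,"fingers":-0.2},
  {"dx":0,"dy":0,"dz":-1,"roll":0,"fingers":-0.2},
  {"dx":0,"dy":0,"dz":-2,"roll":0,"fingers":-0.2},
  {"dx":0,"dy":0,"dz":-3,"roll":0,"fingers":-0.2},
  {"dx":0,"dy":0,"dz":-4,"roll":0,"fingers":-0.2},
  {"dx":0,"dy":0,"dz":-4.7,"roll":0,"fingers":-0.2},
  {"dx":0,"dy":0,"dz":-5,"roll":0,"fingers":-0.2},
  {"dx":0,"dy":0,"dz":-5,"roll":0,"fingers":-0.2},
  {"dx":0,"dy":0,"dz":-5,"roll":0,"fingers":-0.2},
  {"dx":0,"dy":0,"dz":-5,"roll":0,"fingers":-0.2},
  {"dx":0,"dy":0,"dz":-5,"roll":0,"fingers":-0.2},
])

```text
time_s: 4.45
position: [0.4636, 0.174, 0.0629]
eef_rot: [-3.141, 0.0, 1.571]
ft_force: [0.3, 0.1, -2.5]
gripper_width: 0.0511
```

```bash
cat > heft.py <<'E'
from cell import *
from h import *
import sys
F=[];T=[];P=[]
for i in range(16):
    c=capture("scene"); o=get_obs(); F.append(o["ft_force"]); T.append(o["tau"]);P.append(o["position"])
F=np.array(F); print(o["time_s"],"F mean",F.mean(0),"std",F.std(0),"P",np.mean(P,0),o["gripper_width"],"tau",np.mean(T,0))
cv2.imwrite(f"pics/{sys.argv[1]}.png",cv2.resize(c["frame"][130:310,140:440,::-1],None,fx=2.5,fy=2.5))
E
python3 heft.py heft_red
```

```text
5.25 F mean [ 0.03913976 -0.10150587 -3.07410509] std [0.43776604 0.52097174 0.3881477 ] P [0.46392012 0.17405186 0.06322009] 0.0509248310227671 tau [ 5.70197687e-05 -4.38525537e+01 -2.27043206e+01  6.57511066e-05
  7.59653085e-03  5.27448847e-06]
```

View pics/heft_red.png

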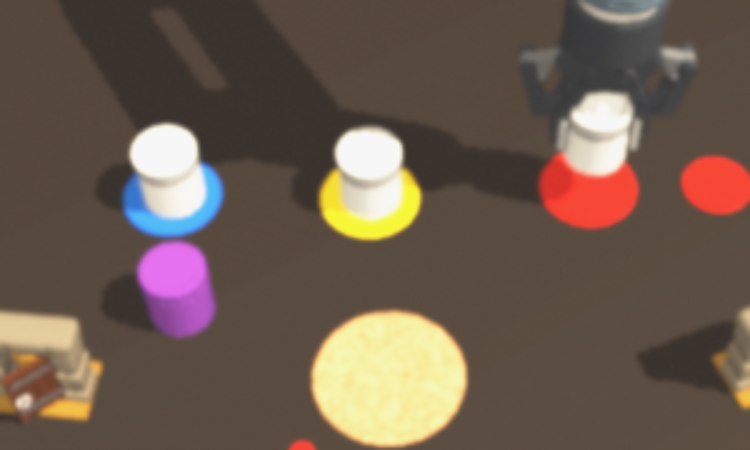

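Red weighs about 3.1 N. The picture shows its tin lifted upright and clear of its coaster at crop (600,130). Setting it back down.

>>> step_arm([
  {"dx":0,"dy":0,"dz":0.5,"roll":0,"fingers":-0.2},
  {"dx":0,"dy":0,"dz":1.5,"roll":0,"fingers":-0.2},
  {"dx":0,"dy":0,"dz":2.5,"roll":0,"fingers":-0.2},
  {"dx":0,"dy":0,"dz":3.5,"roll":0,"fingers":-0.2},
  {"dx":0,"dy":0,"dz":4.2,"roll":0,"fingers":-0.2},
  {"dx":0,"dy":0,"dz":4.5,"roll":0,"fingers":-0.2},
  {"dx":0,"dy":0,"dz":4.7,"roll":0,"fingers":-0.2},
  {"dx":0,"dy":0,"dz":4.9,"roll":0,"fingers":-0.2},
  {"dx":0,"dy":0,"dz":5,"roll":0,"fingers":-0.2},
  {"dx":0,"dy":0,"dz":5,"roll":0,"fingers":-0.2},
  {"dx":0,"dy":0,"dz":5,"roll":0,"fingers":-0.2},
])

```text
time_s: 6.35
position: [0.4642, 0.1741, 0.0142]
eef_rot: [3.141, -0.0, 1.571]
ft_force: [-3.0, -1.1, 5.7]
gripper_width: 0.0508
```

>>> step_arm([
  {"dx":0,"dy":0,"dz":0,"roll":0,"fingers":0.25},
  {"dx":0,"dy":0,"dz":0,"roll":0,"fingers":0.3},
  {"dx":0,"dy":0,"dz":0,"roll":0,"fingers":0.5},
  {"dx":0,"dy":0,"dz":0,"roll":0,"fingers":0.8},
  {"dx":0,"dy":0,"dz":0,"roll":0,"fingers":1},
  {"dx":0,"dy":0,"dz":0,"roll":0,"fingers":1},
  {"dx":0,"dy":0,"dz":0,"roll":0,"fingers":1},
])

```text
time_s: 7.05
position: [0.464, 0.1741, 0.0133]
eef_rot: [-3.142, 0.0, 1.571]
ft_force: [0.4, -0.2, 0.9]
gripper_width: 0.0852
```

>>> step_arm([
  {"dx":0,"dy":0,"dz":-1,"roll":0,"fingers":1},
  {"dx":0,"dy":0,"dz":-3,"roll":0,"fingers":1},
  {"dx":0,"dy":0,"dz":-6,"roll":0,"fingers":1},
  {"dx":0,"dy":0,"dz":-9,"roll":0,"fingers":1},
  {"dx":0,"dy":0,"dz":-12,"roll":0,"fingers":1},
  {"dx":0,"dy":0,"dz":-14.5,"roll":0,"fingers":1},
  {"dx":0,"dy":0,"dz":-15.7,"roll":0,"fingers":1},
  {"dx":0,"dy":0,"dz":-15.7,"roll":0,"fingers":1},
  {"dx":0,"dy":0,"dz":-15.7,"roll":0,"fingers":1},
])

```text
time_s: 7.95
position: [0.4634, 0.174, 0.1696]
eef_rot: [-3.141, 0.0, 1.571]
ft_force: [0.0, 0.7, -0.0]
gripper_width: 0.0853
```

```bash
cat > look.py <<'E'
from cell import *
from h import *
import sys
o=get_obs(); print(o["time_s"],o["position"],o["eef_rot"],o["ft_force"])
for n in ("wrist","top"):
    c=capture(n); W=cloud(c); m=(W[...,2]>.055)&(W[...,2]<.075)&(W[...,0]>.3)&(W[...,0]<.55)
    cv2.imwrite(f"pics/{sys.argv[1]}_{n}.png",c["frame"][:,:,::-1])
    N,L,st,ce=cv2.connectedComponentsWithStats(m.astype(np.uint8))
    for i in range(1,N):
        if st[i,4]>300:
            q=W[L==i]; print(n,st[i],np.round(cv2.minEnclosingCircle(q[:,:2].astype(np.float32))[0],4),round(np.median(q[:,2]),4))
if len(sys.argv)>2: plan(o["position"],o["eef_rot"],eval(sys.argv[2]),np.pi/2)
E
python3 look.py r1 "(.4705,-.0145,.17)"
```

```text
7.95 [0.46340143 0.1739685  0.16963104] [-3.14059924e+00  1.40642356e-04  1.57097060e+00] [ 0.03521128  0.71107048 -0.0038448 ]
wrist [ 290  203   66   65 3320] [0.463  0.1755] 0.0637
wrist [  59  212   69   63 3302] [ 0.4697 -0.0127] 0.0638
top [429 277  26  27 547] [ 0.4664 -0.1862] 0.0634
top [344 283  26  27 562] [ 0.4699 -0.0157] 0.0632
d cm [-18.85   0.71  -0.03] roll 0.0 yaw 1.5709706049268708
```

View pics/r1_wrist.png

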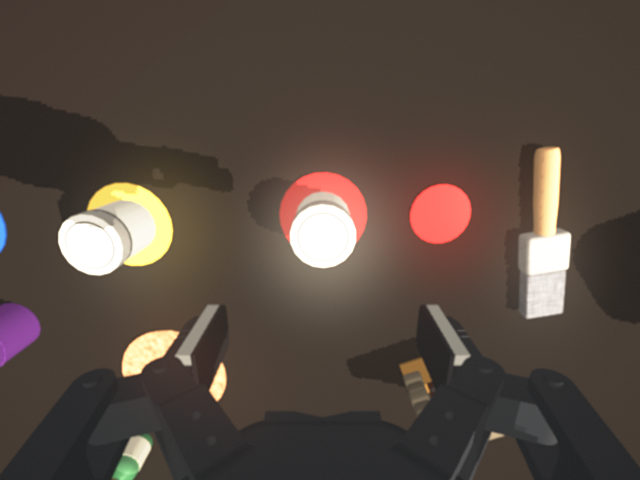

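The wrist view is unchanged: the red tin is back in the middle of its coaster (lid at 322,235). Next is yellow.

>>> step_arm([
  {"dx":-1,"dy":0,"dz":0,"roll":0,"fingers":1},
  {"dx":-3.5,"dy":0.2,"dz":0,"roll":0,"fingers":1},
  {"dx":-7,"dy":0.3,"dz":0,"roll":0,"fingers":1},
  {"dx":-10.5,"dy":0.4,"dz":0,"roll":0,"fingers":1},
  {"dx":-14,"dy":0.5,"dz":0,"roll":0,"fingers":1},
  {"dx":-17,"dy":0.6,"dz":0,"roll":0,"fingers":1},
  {"dx":-18.5,"dy":0.7,"dz":0,"roll":0,"fingers":1},
  {"dx":-18.8,"dy":0.7,"dz":0,"roll":0,"fingers":1},
  {"dx":-18.8,"dy":0.7,"dz":0,"roll":0,"fingers":1},
  {"dx":-18.8,"dy":0.7,"dz":0,"roll":0,"fingers":1},
])

```text
time_s: 9.05
position: [0.4706, -0.0133, 0.1699]
eef_rot: [-3.141, -0.001, 1.571]
ft_force: [-0.2, -0.2, 0.4]
gripper_width: 0.0853
```

```bash
python3 look.py y0
```

```text
9.05 [ 0.4706244  -0.01334221  0.16993473] [-3.14068977e+00 -5.93416419e-04  1.57127399e+00] [-0.23339562 -0.18460682  0.43037438]
wrist [ 519  195   71   64 3435] [0.4632 0.1746] 0.0634
wrist [  76  198   70   65 3441] [ 0.4663 -0.183 ] 0.0638
wrist [ 289  202   65   66 3301] [ 0.4699 -0.0129] 0.0637
top [439 277  16  27 343] [ 0.4662 -0.1875] 0.0631
top [248 295  27  27 566] [0.463  0.1731] 0.0629
```

View pics/y0_wrist.png

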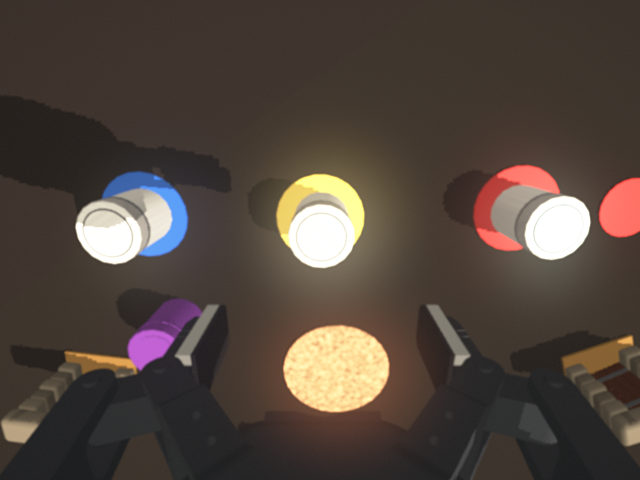

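The yellow tin is at wrist (321,235), the same place the red one had, so the gripper is aligned over it.

>>> step_arm([
  {"dx":0,"dy":0,"dz":1.5,"roll":0,"fingers":1},
  {"dx":0,"dy":0,"dz":4.5,"roll":0,"fingers":1},
  {"dx":0,"dy":0,"dz":7.5,"roll":0,"fingers":1},
  {"dx":0,"dy":0,"dz":10.5,"roll":0,"fingers":1},
  {"dx":0,"dy":0,"dz":13,"roll":0,"fingers":1},
  {"dx":0,"dy":0,"dz":15,"roll":0,"fingers":1},
  {"dx":0,"dy":0,"dz":15.7,"roll":0,"fingers":1},
  {"dx":0,"dy":0,"dz":15.7,"roll":0,"fingers":1},
  {"dx":0,"dy":0,"dz":15.7,"roll":0,"fingers":1},
])

```text
time_s: 10.05
position: [0.4716, -0.0138, 0.014]
eef_rot: [3.141, 0.0, 1.572]
ft_force: [-0.3, 0.1, 0.8]
gripper_width: 0.0854
```

>>> step_arm([
  {"dx":0,"dy":0,"dz":0,"roll":0,"fingers":0.6},
  {"dx":0,"dy":0,"dz":0,"roll":0,"fingers":0.4},
  {"dx":0,"dy":0,"dz":0,"roll":0,"fingers":0.3},
  {"dx":0,"dy":0,"dz":0,"roll":0,"fingers":0.2},
  {"dx":0,"dy":0,"dz":0,"roll":0,"fingers":0.1},
  {"dx":0,"dy":0,"dz":0,"roll":0,"fingers":-0.2},
  {"dx":0,"dy":0,"dz":0,"roll":0,"fingers":-0.2},
  {"dx":0,"dy":0,"dz":0,"roll":0,"fingers":-0.2},
  {"dx":0,"dy":0,"dz":0,"roll":0,"fingers":-0.2},
])

```text
time_s: 10.95
position: [0.4714, -0.0141, 0.0142]
eef_rot: [3.14, 0.0, 1.571]
ft_force: [-2.3, 0.7, 8.2]
gripper_width: 0.0509
```

>>> step_arm([
  {"dx":0,"dy":0,"dz":-0.3,"roll":0,"fingers":-0.2},
  {"dx":0,"dy":0,"dz":-1,"roll":0,"fingers":-0.2},
  {"dx":0,"dy":0,"dz":-2,"roll":0,"fingers":-0.2},
  {"dx":0,"dy":0,"dz":-3,"roll":0,"fingers":-0.2},
  {"dx":0,"dy":0,"dz":-4,"roll":0,"fingers":-0.2},
  {"dx":0,"dy":0,"dz":-4.7,"roll":0,"fingers":-0.2},
  {"dx":0,"dy":0,"dz":-5,"roll":0,"fingers":-0.2},
  {"dx":0,"dy":0,"dz":-5,"roll":0,"fingers":-0.2},
  {"dx":0,"dy":0,"dz":-5,"roll":0,"fingers":-0.2},
  {"dx":0,"dy":0,"dz":-5,"roll":0,"fingers":-0.2},
  {"dx":0,"dy":0,"dz":-5,"roll":0,"fingers":-0.2},
])

```text
time_s: 12.05
position: [0.4707, -0.0139, 0.0629]
eef_rot: [-3.141, -0.0, 1.571]
ft_force: [-0.4, -0.8, -1.3]
gripper_width: 0.051
```

```bash
python3 heft.py heft_yel
```

```text
12.85 F mean [ 0.09261606 -0.06970775 -1.5114032 ] std [0.45013891 0.51195538 0.71198126] P [ 0.47096382 -0.01392663  0.06322743] 0.05129119559803467 tau [ 3.75129544e-04 -4.04604638e+01 -2.17303782e+01 -9.33873234e-04
  4.52881211e-03 -5.66074382e-06]
```

View pics/heft_yel.png

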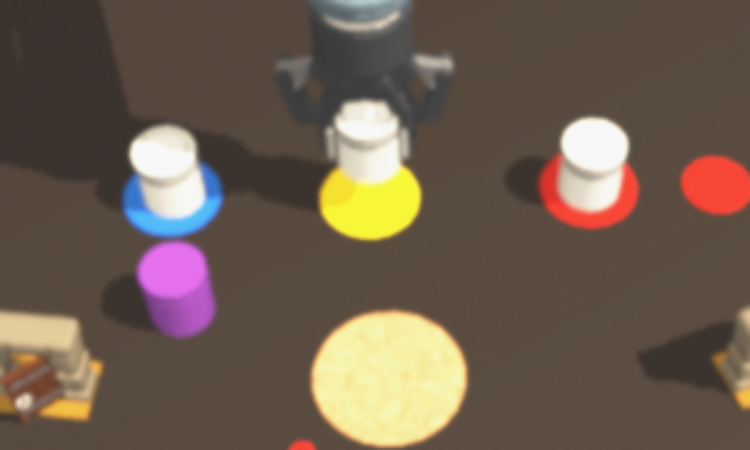

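Yellow weighs about 1.5 N and is lifted upright, while the red tin stands mid-coaster. Setting yellow down.

>>> step_arm([
  {"dx":0,"dy":0,"dz":0.5,"roll":0,"fingers":-0.2},
  {"dx":0,"dy":0,"dz":1.5,"roll":0,"fingers":-0.2},
  {"dx":0,"dy":0,"dz":2.5,"roll":0,"fingers":-0.2},
  {"dx":0,"dy":0,"dz":3.5,"roll":0,"fingers":-0.2},
  {"dx":0,"dy":0,"dz":4.2,"roll":0,"fingers":-0.2},
  {"dx":0,"dy":0,"dz":4.5,"roll":0,"fingers":-0.2},
  {"dx":0,"dy":0,"dz":4.7,"roll":0,"fingers":-0.2},
  {"dx":0,"dy":0,"dz":4.9,"roll":0,"fingers":-0.2},
  {"dx":0,"dy":0,"dz":5,"roll":0,"fingers":-0.2},
  {"dx":0,"dy":0,"dz":5,"roll":0,"fingers":-0.2},
  {"dx":0,"dy":0,"dz":5,"roll":0,"fingers":-0.2},
])

```text
time_s: 13.95
position: [0.4712, -0.014, 0.0142]
eef_rot: [3.141, 0.0, 1.571]
ft_force: [-1.6, 0.0, 4.6]
gripper_width: 0.051
```

>>> step_arm([
  {"dx":0,"dy":0,"dz":0,"roll":0,"fingers":0.25},
  {"dx":0,"dy":0,"dz":0,"roll":0,"fingers":0.3},
  {"dx":0,"dy":0,"dz":0,"roll":0,"fingers":0.5},
  {"dx":0,"dy":0,"dz":0,"roll":0,"fingers":0.8},
  {"dx":0,"dy":0,"dz":0,"roll":0,"fingers":1},
  {"dx":0,"dy":0,"dz":0,"roll":0,"fingers":1},
  {"dx":0,"dy":0,"dz":0,"roll":0,"fingers":1},
])

```text
time_s: 14.65
position: [0.471, -0.0139, 0.0132]
eef_rot: [-3.141, -0.0, 1.571]
ft_force: [-0.2, 0.2, -0.5]
gripper_width: 0.0852
```

>>> step_arm([
  {"dx":0,"dy":0,"dz":-1,"roll":0,"fingers":1},
  {"dx":0,"dy":0,"dz":-3,"roll":0,"fingers":1},
  {"dx":0,"dy":0,"dz":-6,"roll":0,"fingers":1},
  {"dx":0,"dy":0,"dz":-9,"roll":0,"fingers":1},
  {"dx":0,"dy":0,"dz":-12,"roll":0,"fingers":1},
  {"dx":0,"dy":0,"dz":-14.5,"roll":0,"fingers":1},
  {"dx":0,"dy":0,"dz":-15.7,"roll":0,"fingers":1},
  {"dx":0,"dy":0,"dz":-15.7,"roll":0,"fingers":1},
  {"dx":0,"dy":0,"dz":-15.7,"roll":0,"fingers":1},
])

```text
time_s: 15.55
position: [0.4705, -0.0138, 0.1697]
eef_rot: [-3.141, -0.0, 1.571]
ft_force: [-1.3, -0.6, 0.1]
gripper_width: 0.0855
```

```bash
python3 look.py y1 "(.4665,-.185,.17)"
```

```text
15.55 [ 0.4704877  -0.01383115  0.16967378] [-3.14075543e+00 -2.09310396e-04  1.57089214e+00] [-1.31818667 -0.6128605   0.14798416]
wrist [ 520  195   71   64 3445] [0.463  0.1748] 0.0634
wrist [  77  198   70   65 3438] [ 0.466  -0.1831] 0.0638
wrist [ 290  203   66   65 3312] [ 0.4698 -0.0126] 0.0637
top [440 277  15  27 325] [ 0.466  -0.1892] 0.0633
top [248 295  27  27 565] [0.4627 0.1726] 0.0629
d cm [-17.12  -0.4   -0.04] roll 0.0 yaw 1.5708921446928092
```

View pics/y1_wrist.png

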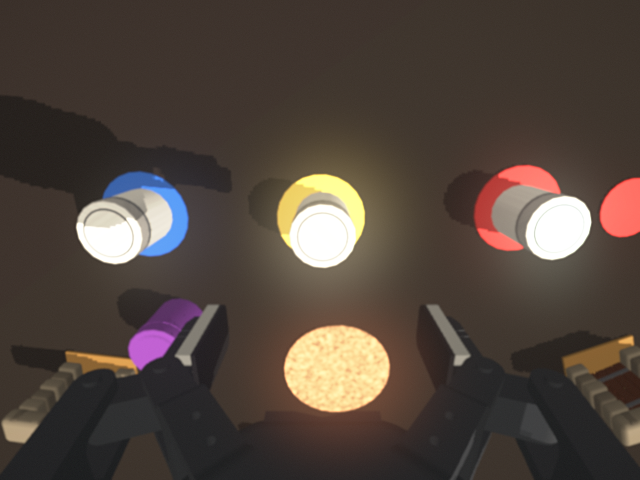

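The yellow tin is back in place at (321,235). Next is blue.

>>> step_arm([
  {"dx":-1,"dy":0,"dz":0,"roll":0,"fingers":1},
  {"dx":-3.5,"dy":-0.1,"dz":0,"roll":0,"fingers":1},
  {"dx":-7,"dy":-0.2,"dz":0,"roll":0,"fingers":1},
  {"dx":-10.5,"dy":-0.3,"dz":0,"roll":0,"fingers":1},
  {"dx":-13.5,"dy":-0.4,"dz":0,"roll":0,"fingers":1},
  {"dx":-16,"dy":-0.4,"dz":0,"roll":0,"fingers":1},
  {"dx":-17.1,"dy":-0.4,"dz":0,"roll":0,"fingers":1},
  {"dx":-17.1,"dy":-0.4,"dz":0,"roll":0,"fingers":1},
  {"dx":-17.1,"dy":-0.4,"dz":0,"roll":0,"fingers":1},
])

```text
time_s: 16.55
position: [0.4666, -0.1843, 0.1698]
eef_rot: [-3.141, -0.001, 1.571]
ft_force: [0.2, -0.3, 0.4]
gripper_width: 0.0851
```

```bash
python3 look.py b0
```

```text
16.55 [ 0.46664225 -0.18426594  0.1697635 ] [-3.14052778e+00 -1.24878316e-03  1.57062196e+00] [ 0.18393327 -0.27134553  0.43155934]
wrist [ 290  204   65   64 3298] [ 0.4667 -0.1831] 0.0637
wrist [ 497  207   69   64 3333] [ 0.4697 -0.0132] 0.0634
top [343 283  27  27 560] [ 0.4701 -0.0153] 0.0631
top [248 295  27  27 567] [0.4629 0.173 ] 0.0629
```

View pics/b0_wrist.png

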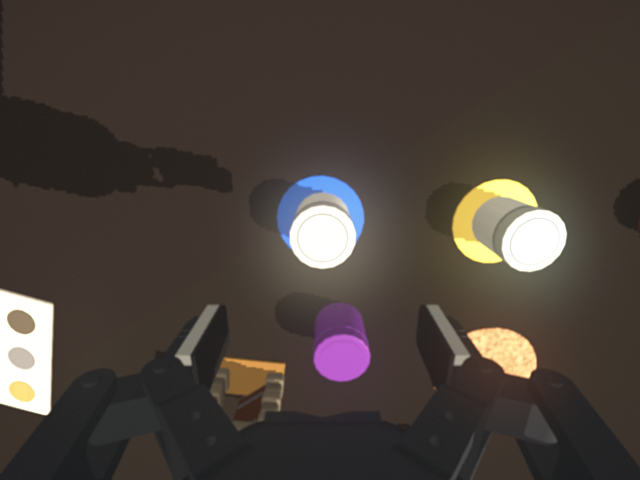

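The blue tin's lid is at (322,236), so the gripper is aligned. The purple tin is clear.

>>> step_arm([
  {"dx":0,"dy":0,"dz":1.5,"roll":0,"fingers":1},
  {"dx":0,"dy":0,"dz":4.5,"roll":0,"fingers":1},
  {"dx":0,"dy":0,"dz":7.5,"roll":0,"fingers":1},
  {"dx":0,"dy":0,"dz":10.5,"roll":0,"fingers":1},
  {"dx":0,"dy":0,"dz":13,"roll":0,"fingers":1},
  {"dx":0,"dy":0,"dz":15,"roll":0,"fingers":1},
  {"dx":0,"dy":0,"dz":15.7,"roll":0,"fingers":1},
  {"dx":0,"dy":0,"dz":15.7,"roll":0,"fingers":1},
  {"dx":0,"dy":0,"dz":15.7,"roll":0,"fingers":1},
])

```text
time_s: 17.55
position: [0.4677, -0.1848, 0.0142]
eef_rot: [3.141, 0.001, 1.572]
ft_force: [-0.5, 0.5, -0.0]
gripper_width: 0.0854
```

>>> step_arm([
  {"dx":0,"dy":0,"dz":0,"roll":0,"fingers":0.6},
  {"dx":0,"dy":0,"dz":0,"roll":0,"fingers":0.4},
  {"dx":0,"dy":0,"dz":0,"roll":0,"fingers":0.3},
  {"dx":0,"dy":0,"dz":0,"roll":0,"fingers":0.2},
  {"dx":0,"dy":0,"dz":0,"roll":0,"fingers":0.1},
  {"dx":0,"dy":0,"dz":0,"roll":0,"fingers":-0.2},
  {"dx":0,"dy":0,"dz":0,"roll":0,"fingers":-0.2},
  {"dx":0,"dy":0,"dz":0,"roll":0,"fingers":-0.2},
  {"dx":0,"dy":0,"dz":0,"roll":0,"fingers":-0.2},
])

```text
time_s: 18.45
position: [0.4673, -0.1851, 0.0142]
eef_rot: [3.141, 0.0, 1.571]
ft_force: [-1.0, 0.6, 7.0]
gripper_width: 0.0508
```

>>> step_arm([
  {"dx":0,"dy":0,"dz":-0.3,"roll":0,"fingers":-0.2},
  {"dx":0,"dy":0,"dz":-1,"roll":0,"fingers":-0.2},
  {"dx":0,"dy":0,"dz":-2,"roll":0,"fingers":-0.2},
  {"dx":0,"dy":0,"dz":-3,"roll":0,"fingers":-0.2},
  {"dx":0,"dy":0,"dz":-4,"roll":0,"fingers":-0.2},
  {"dx":0,"dy":0,"dz":-4.7,"roll":0,"fingers":-0.2},
  {"dx":0,"dy":0,"dz":-5,"roll":0,"fingers":-0.2},
  {"dx":0,"dy":0,"dz":-5,"roll":0,"fingers":-0.2},
  {"dx":0,"dy":0,"dz":-5,"roll":0,"fingers":-0.2},
  {"dx":0,"dy":0,"dz":-5,"roll":0,"fingers":-0.2},
  {"dx":0,"dy":0,"dz":-5,"roll":0,"fingers":-0.2},
])

```text
time_s: 19.55
position: [0.4668, -0.1848, 0.0629]
eef_rot: [-3.141, -0.001, 1.571]
ft_force: [0.3, -0.2, -5.4]
gripper_width: 0.0511
```

```bash
python3 heft.py heft_blue
```

```text
20.35 F mean [ 0.09105175  0.00688225 -5.24684998] std [0.39013537 0.41532239 0.45190234] P [ 0.46700373 -0.1849081   0.06322436] 0.05144912018387969 tau [ 3.76009248e-05 -4.56579231e+01 -2.35101149e+01 -2.85587954e-03
  7.30721645e-03  8.05626939e-06]
```

View pics/heft_blue.png

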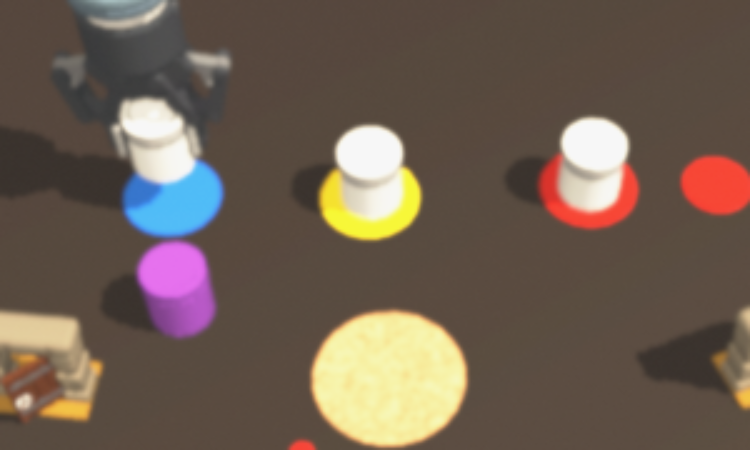

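Blue weighs about 5.2 N, against 3.1 for red and 1.5 for yellow, so blue is the heaviest. I'll raise it straight up 13 cm and carry it over the mat.

>>> step_arm([
  {"dx":0,"dy":0,"dz":-0.5,"roll":0,"fingers":-0.2},
  {"dx":0,"dy":0,"dz":-2,"roll":0,"fingers":-0.2},
  {"dx":0,"dy":0,"dz":-4,"roll":0,"fingers":-0.2},
  {"dx":0,"dy":0,"dz":-6,"roll":0,"fingers":-0.2},
  {"dx":0,"dy":0,"dz":-8,"roll":0,"fingers":-0.2},
  {"dx":0,"dy":0,"dz":-10,"roll":0,"fingers":-0.2},
  {"dx":0,"dy":0,"dz":-12,"roll":0,"fingers":-0.2},
  {"dx":0,"dy":0,"dz":-13,"roll":0,"fingers":-0.2},
  {"dx":0,"dy":0,"dz":-13,"roll":0,"fingers":-0.2},
])

```text
time_s: 21.25
position: [0.4678, -0.1854, 0.1949]
eef_rot: [3.139, 0.002, 1.571]
ft_force: [0.1, -0.5, -5.5]
gripper_width: 0.0508
```

>>> step_arm([
  {"dx":0.5,"dy":0.5,"dz":0,"roll":0,"fingers":-0.2},
  {"dx":1.5,"dy":1.5,"dz":0,"roll":0,"fingers":-0.2},
  {"dx":3,"dy":3,"dz":0,"roll":0,"fingers":-0.2},
  {"dx":5,"dy":5,"dz":0,"roll":0,"fingers":-0.2},
  {"dx":7,"dy":7,"dz":0,"roll":0,"fingers":-0.2},
  {"dx":9,"dy":9,"dz":0,"roll":0,"fingers":-0.2},
  {"dx":11,"dy":11,"dz":0,"roll":0,"fingers":-0.2},
  {"dx":13,"dy":13,"dz":0,"roll":0,"fingers":-0.2},
  {"dx":15,"dy":15,"dz":0,"roll":0,"fingers":-0.2},
  {"dx":17,"dy":17,"dz":0,"roll":0,"fingers":-0.2},
  {"dx":18.2,"dy":18,"dz":0,"roll":0,"fingers":-0.2},
  {"dx":18.6,"dy":18.4,"dz":0,"roll":0,"fingers":-0.2},
  {"dx":18.6,"dy":18.4,"dz":0,"roll":0,"fingers":-0.2},
  {"dx":18.6,"dy":18.4,"dz":0,"roll":0,"fingers":-0.2},
  {"dx":18.6,"dy":18.4,"dz":0,"roll":0,"fingers":-0.2},
  {"dx":18.6,"dy":18.4,"dz":0,"roll":0,"fingers":-0.2},
  {"dx":18.6,"dy":18.4,"dz":0,"roll":0,"fingers":-0.2},
])

```text
time_s: 22.95
position: [0.6508, 0.0004, 0.1936]
eef_rot: [3.141, 0.0, 1.57]
ft_force: [0.4, -0.8, -5.0]
gripper_width: 0.0511
```

Run:
```python
from cell import *
from h import *
for n in ("scene","top"):
    c=capture(n); cv2.imwrite(f"pics/end_{n}.png",c["frame"][:,:,::-1]); W=cloud(c)
    m=(W[...,2]>.055)&(W[...,2]<.075)&(W[...,0]>.3)&(W[...,0]<.55)
    N,L,st,ce=cv2.connectedComponentsWithStats(m.astype(np.uint8))
    for i in range(1,N):
        if st[i,4]>300: print(n,np.round(cv2.minEnclosingCircle(W[L==i][:,:2].astype(np.float32))[0],4))
o=get_obs();print(o["time_s"],o["position"],o["eef_rot"],o["ft_force"],o["gripper_width"],np.abs(o["joint_vel"]).max())
```

```text
scene [0.4651 0.1737]
top [0.4628 0.1729]
23.05 [0.65088059 0.00066058 0.1935689 ] [3.14131996e+00 8.37171426e-05 1.57034018e+00] [ 0.44700883  0.05060216 -6.23509768] 0.0512165814664648 0.003134846834066086
```

View pics/end_scene.png

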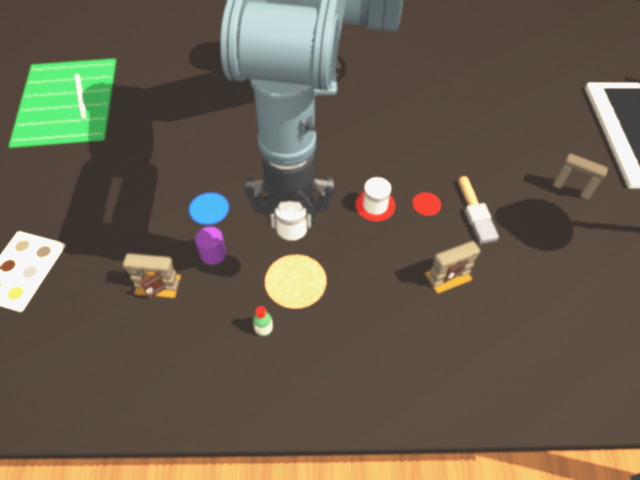

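View pics/end_top.png

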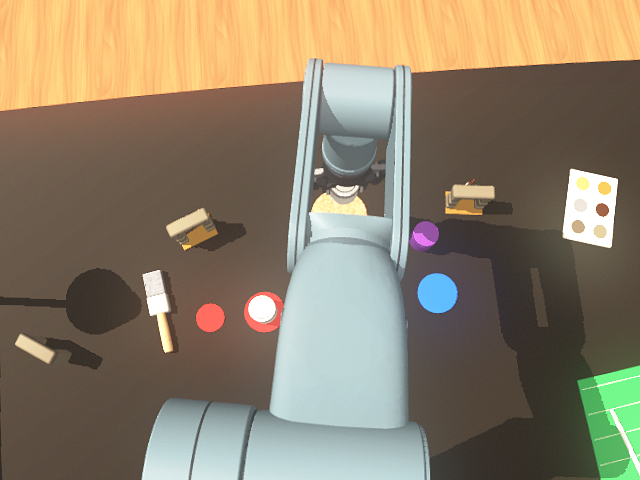

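The tin is held upright at scene (291,222), above the mat, with its underside at about 0.18 m. The red tin is on its coaster, and the doorways, bottle and brush haven't moved. The yellow tin is hidden by the arm now, but the last picture before the carry showed it in place.

Run:
```python
from cell import *
print(finish_job())
```

```text
the job is handed in; nothing more can be done
None
```

I hefted the tins in the order red, yellow, blue, lifting each about 5 cm. They weighed about 3.1 N, 1.5 N and 5.2 N, so the blue coaster's tin is the heaviest. Red and yellow went back down gently onto their own coasters. I carried the blue tin directly from its heft, without setting it down first, and handed the job in at about 23 s while holding it over the cork mat.

**Held tin:** the gripper was at (0.651, 0.001), within about 1 mm of the measured mat centre. The tin is upright with its underside at about 0.18 m, well above the 0.09 m doorways. The grip was steady at 51 mm opening, with about 5–6 N of load.

**Other tins:** the red tin is within about 1 mm of where it started. The arm hid the yellow tin in the final pictures. It was last seen in the middle of its coaster during the blue heft, and nothing went near it after that.

**Bystanders:** the doorways, paint bottle, brush and purple tin look unmoved in the final pictures. No check failed. The views disagreed by 2–3 mm at most, about as expected from the stated calibration accuracy.

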